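# Load the bench X-ray analyser and shut its stayed hood

### The job

Stand the larger resin-mounted specimen, polished face up as it lies, centred in the engraved ring of the analyser's stage and let go of it. Then break the locked lid stay on the analyser's right flank at its knuckle, and lower the shielding hood gently until it is fully shut, with the specimen still centred in the ring. Do not let the hood slam, and leave the smaller mount, the iron coupon and the glass dish where they are.

Things in the scene. Friction and masses are not known exactly. Their poses are not given: they have to be found in the camera images.
- analyser: Bench analyser, a low white and grey box fixed to the bench, 222 x 250 mm, 65 mm high, its hood standing open at the back. Origin: centre of its underside, on the bench. x points to its rear (hinge side), -x to its front, which faces the robot, y to its left, z up. The folding stay is on its right flank.
- spot (a point): Centre of the ring (37 mm across) and cross engraved on the aluminium stage plate, at the plate's upper surface, 69 mm above the bench and 40 mm in front of the analyser's origin. Axes as the analyser's. Open from above while the hood stands open; the open hood is nowhere nearer than 90 mm behind the spot.
- hood (a joint): Hood angle, rad: 0 locked open (78 degrees up), 1.361 shut. A shell 205 mm long, 238 wide, 65 high, about 0.7 kg, hinged at the rear of the base. It cannot be lowered while the stay is locked. With the stay broken, friction holds the hood by itself down to about 0.6 rad; lower than that it falls and slams unless held (about 2 to 4 N at the handle).
- hood_hinge (a point): Middle of the hood's hinge line (along the analyser's y), at the rear of the base: 100 mm behind the analyser's origin, 65 mm above the bench. The handle swings about it from above the rear forward and down, on a circle of 251 mm.
- hood_handle (a point): Middle of the hood's handle: round steel bar 10 mm thick along the analyser's y, 84 mm of it straight, 42 mm clear of the hood's front wall. Hood open: topmost, 317 mm above the bench, the wall 42 mm below it. Shut: 147 mm in front of the analyser's origin, 110 mm up. Round, so it turns between fingers that keep pointing down over the whole path.
- knuckle (a joint): Fold of the stay at its knuckle, rad: 0 locked (bars just past straight, on the stop), 0.137 bars in line (dead centre), more when broken and folding; about 2.9 with the hood shut. Stiff rivet: takes about 3 N at the knob and stays where it is left. It locks again if pushed back through dead centre.
- knuckle_knob (a point): Grip point on the axis of the black round knob at the stay's knuckle, 17 mm thick, 40 mm long, sticking out sideways (along the analyser's -y) to 14 mm beyond this point. Locked: 137 mm above the bench, 4 mm behind the analyser's origin, 170 mm to its right. To break the stay move it back and down 20 to 30 mm (first 0.83 back, 0.55 down), circling stay_pivot at 117 mm.
- stay_pivot (a point): Point on the fixed lower pivot axis of the stay (axis: the analyser's y), 60 mm in front of the analyser's origin, 170 mm to its right, 40 mm up. The stay is two flat steel bars of 117 mm: base to knuckle, and knuckle to the hood's side.
- specimen_bar: The specimen to be measured, the larger mount: black resin disc 30 mm in diameter and 16 mm high with a four-sided piece of polished metal in its upper face. Lies face up on the white bench mat (2 mm thick) to the analyser's right, about 30 g. Origin: centre of its underside.
- specimen_small: Another mount, to be left alone: black resin disc 25 mm in diameter, 13 mm high, with a round piece of metal in its face; on the same mat. Origin: centre of its underside.
- coupon: Cast-iron coupon, to be left alone: grey block 22 x 30 x 24 mm, on the same mat. Origin: centre of its underside.
- dish: Shallow glass dish, to be left alone: 88 mm across, 15 mm high, on the bench beyond the mat. Origin: centre of its underside.

How it is judged:
On the way, in this order (a step that is already met when the one before it is completed fails the run):
1. the larger specimen stands released, face up and centred within 6 mm in the stage's ring (horizontal distance between specimen_bar and spot below 0.006 m and z of specimen_bar in the frame of spot between -0.003 and 0.003 m and angle between specimen_bar's own z axis and vertical below 0.1 rad and contact force between specimen_bar and the fingers below 0.05 N), for 0.3 s.
2. the stay is broken: its knuckle folded past dead centre, to more than 0.25 rad (value of joint knuckle above 0.25 rad), for 0.1 s.
3. the hood is down, shut (value of joint hood above 1.335 rad), for 0.2 s.
At the end, for the whole second after the job is handed in: The hood is shut (joint above 1.335 of 1.361 rad, about 6 mm at the handle) and at rest, and the larger specimen stands on the stage plate, face up, its centre within 6 mm of the ring's centre (value of joint hood above 1.335 rad and velocity of joint hood below 0.05 rad/s and horizontal distance between specimen_bar and spot below 0.006 m and z of specimen_bar in the frame of spot between -0.003 and 0.003 m and angle between specimen_bar's own z axis and vertical below 0.1 rad and linear speed of specimen_bar below 0.02 m/s); the robot touches nothing.
It fails at once if the hood slams: in the last 15 degrees it falls faster than 1.5 rad/s (0.38 m/s at the handle) (value of joint hood above 1.1 rad and velocity of joint hood above 1.5 rad/s).
It fails at once if the small mount is shifted by more than 30 mm (distance of specimen_small from where it was at the start of the episode above 0.03 m).
It fails at once if the iron coupon is shifted by more than 30 mm (distance of coupon from where it was at the start of the episode above 0.03 m).
It fails at once if the glass dish is shifted by more than 30 mm (distance of dish from where it was at the start of the episode above 0.03 m).
It also fails if it takes over 58 s, if anything falls off the work surface, if the arm or the gripper's body presses on something with over 40 N, if the wrist force passes 120 N, or if a joint passes its speed limit or range.

### The arm

A 7-joint arm with a two-finger parallel gripper is mounted at the origin on a cart in front of the work surface, level with it; the furniture and walls round the work are solid. World frame = base frame: x ahead of the robot, y to its left, z up, the work surface at z = 0. Lengths are in m, angles in rad, forces in N, time in s.
With the tool pointing down it reaches from about 0.4 to 0.85 m from the base axis. Payload 10.4 kg.
Tool frame: the origin (TCP) lies between the finger pads; the fingertips stand 11 mm ahead of it and the grasp point (between the pads) lies 8 mm behind it; z points along the fingers, y is the direction in which the jaws open and shut (so a half turn about z gives the same grasp; the last joint's range is limited). The gripper opens to 87 mm and grips with 3 to 60 N. Pads are 19 mm wide; open, the fingers measure 117 mm over their backs; the gripper's body (75 mm by 190 mm) begins 51 mm behind the grasp point.
Start: joints at [1.199, 0.332, -0.065, 1.46, 0.022, 1.35, -0.088], TCP at [0.214, -0.587, 0.234] pointing down, gripper open.
Joint ranges: [-2.6, 2.6], [-0.5, 2.12], [-1.47, 1.34], [0.16, 2.42], [-1.27, 4.41], [0.06, 2.06], [-2.6, 2.6]. Speed limits (rad/s): [2.22, 2.22, 2.79, 2.79, 3.14, 3.14, 3.14].

### API

Orientations are given as a unit quaternion [x, y, z, w].
In Python, from bench import r, eyes gives the robot as it stands.
- The arm moves only by the shell command python3 -m inch 'ROWS' [FORCE]. ROWS is a JSON object of lists of equal length, an entry for each row: "translation": the shift along the world's x, y, z scaled (see below), a list of three; "rot": the turn, a rotation vector about the world's x, y, z scaled (see below), a list of three; "jaw": the finger opening in mm, from 0 to 87. In form: {"translation": [[tx, ty, tz], ...], "rot": [[ax, ay, az], ...], "jaw": [jaw, ...]}. A call has 1 to 20 rows; each row is the pose to reach, as a shift and turn from the pose measured when the call began; what a row does not reach only later rows make up. The controller multiplies each number of a shift by 100 mm and each number of a turn by 60 degrees. A row lasts 1/10 s, in which the tool goes at most 50 mm and 8.59 degrees, less where a joint would pass 70% of its speed; a pose out of reach is approached as far as the arm can. A call with a number of a shift or a turn outside -1 to 1 is refused whole. A call with a gripper value outside its range is refused whole. The fingers move at their own pace and stop on an object; FORCE is the grip in N (left out, the last holds). Time passes only in rows, so rows that repeat a pose let the fingers close. It gives the time, the measured TCP pose, the force and the opening at its end, in the units of the state.
- r.read_state(): the state, without advancing time (a new reading comes with each control period).
- eyes.camera(name): name is "side" or "top"; returns the picture (384x512x3 uint8, blue, green, red); there is no depth.
- eyes.calibration(name): a dict with "fx", "fy", "cx", "cy" (pixels), "R" (3x3) and "t" (3): a world point X has camera coordinates R X + t. Camera axes: x right, y down, z forward; pixel columns grow to the right and rows downward; lengths in m; the calibration is good to about 2 mm. A picture is of the moment at which its call begins. calibration takes no time and is no camera call.
- r.close_job(): hands the job in, once; it reports no verdict.
The state is a dict: "time": time; "joint_positions": joint angles; "joint_vel": joint speeds; "joint_torque": joint torques, N m; "ee_pos": TCP position; "eef_rot": TCP orientation; "ft_force": force on the tool from outside, world axes, zero at the start; "torque": the same for the moment, N m; "width": finger opening in m.
Only numpy, scipy, OpenCV 4.12 (cv2) and the standard library are available. Lean on these libraries where they do the work, as an engineer would, in place of code of your own. Each camera call takes 0.05 s, during which the arm holds its last target. There are 200 camera calls.

## Working session

There is one attempt and no reset: what is moved stays moved. The work goes in short steps, Python scripts to look and compute and a shell command to move; the robot and the scene stay as the last step left them, time stands still between calls to the robot, and variables do not carry over. Pictures are saved under pics/ and viewed, about 8 in all and at most 12, crops included, and the job is handed in when it is done.

```bash
ls; mkdir -p pics; python3 - <<'E'
from bench import r,eyes
import cv2,numpy as np
for n in("top","side"):
    im=eyes.camera(n); cv2.imwrite(f"pics/{n}0.png",im)
    c=eyes.calibration(n); print(n,c["fx"],c["cx"],c["cy"],np.round(c["R"],3).tolist(),np.round(c["t"],3).tolist())
s=r.read_state();print(s["time"],s["ee_pos"],s["eef_rot"],s["width"],s["ft_force"])
E
```

```text
pics
top 493.7384967105676 249.97279888699282 197.73391306580834 [[0.005, -1.0, 0.015], [-0.986, -0.007, -0.168], [0.168, -0.014, -0.986]] [-0.224, 0.584, 1.64]
side 412.1623478840864 253.57298128368498 192.11998202771673 [[0.927, -0.374, -0.016], [-0.244, -0.571, -0.784], [0.284, 0.731, -0.621]] [-0.611, 0.178, 1.304]
0.1 [ 0.21350334 -0.58706342  0.23284141] [ 9.84827809e-01  1.73533288e-01 -1.31147937e-04 -6.05750574e-04] 0.08704630213068304 [-0.2105837   0.18625508  0.13800389]
```

View pics/top0.png

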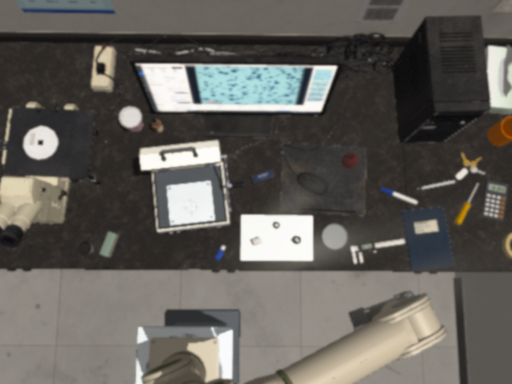

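View pics/side0.png

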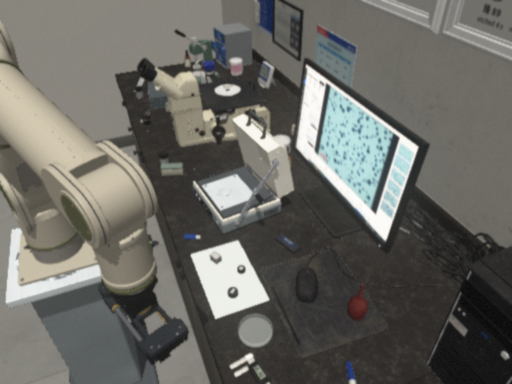

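```bash
cat > h.py <<'E'
import numpy as np,cv2
from bench import r,eyes
def ray(n,u,v):
    c=eyes.calibration(n);R=np.array(c["R"]);t=np.array(c["t"])
    d=R.T@np.array([(u-c["cx"])/c["fx"],(v-c["cy"])/c["fy"],1]);return -R.T@t,d
def onz(n,u,v,z):
    o,d=ray(n,u,v);return o+d*(z-o[2])/d[2]
def proj(n,X):
    c=eyes.calibration(n);p=np.array(c["R"])@X+c["t"];return np.array([c["fx"]*p[0]/p[2]+c["cx"],c["fy"]*p[1]/p[2]+c["cy"]])
def tri(u1,u2):
    a,d=ray("top",*u1);b,e=ray("side",*u2);s=np.linalg.lstsq(np.c_[d,-e],b-a,rcond=None)[0]
    p,q=a+d*s[0],b+e*s[1];return (p+q)/2,np.linalg.norm(p-q)
E
python3 - <<'E'
from h import *
t=cv2.imread("pics/top0.png");s=cv2.imread("pics/side0.png")
a=cv2.resize(t[135:270,130:330],None,fx=4,fy=4,interpolation=cv2.INTER_CUBIC)
cv2.imwrite("pics/topc.png",a)
cv2.imwrite("pics/sidec.png",cv2.resize(s[110:310,185:305],None,fx=3,fy=3,interpolation=cv2.INTER_CUBIC))
g=cv2.cvtColor(t,cv2.COLOR_BGR2GRAY)
m=cv2.inRange(g[218:258,244:310],0,140)
for c in cv2.findContours(m,cv2.RETR_EXTERNAL,cv2.CHAIN_APPROX_NONE)[0]:
    (x,y),rad=cv2.minEnclosingCircle(c);x+=244;y+=218
    print("top",x,y,rad,cv2.contourArea(c),onz("top",x,y,.016))
g=cv2.cvtColor(s,cv2.COLOR_BGR2GRAY)
m=cv2.inRange(g[250:305,200:262],0,110)
for c in cv2.findContours(m,cv2.RETR_EXTERNAL,cv2.CHAIN_APPROX_NONE)[0]:
    (x,y),rad=cv2.minEnclosingCircle(c);x+=200;y+=250
    if cv2.contourArea(c)>8:print("side",x,y,rad,cv2.contourArea(c),onz("side",x,y,.012))
E
```

```text
top 295.5 239.0 3.6401548385620117 11.5 [ 0.44781987 -0.37901229  0.016     ]
top 275.5 224.5 2.549609661102295 1.0 [ 0.49770673 -0.31006804  0.016     ]
side 232.38235473632812 292.20588302612305 4.833840370178223 30.5 [ 0.44286077 -0.37985689  0.012     ]
side 204.0 293.5 11.236202239990234 82.0 [ 0.36869511 -0.35367419  0.012     ]
side 241.0 269.5 3.3542017936706543 12.5 [ 0.49380314 -0.31225935  0.012     ]
side 215.5 258.5 4.527792930603027 10.0 [ 0.43798192 -0.24201955  0.012     ]
side 253.0 266.0 17.888643264770508 256.0 [ 0.53126766 -0.31337232  0.012     ]
```

View pics/topc.png

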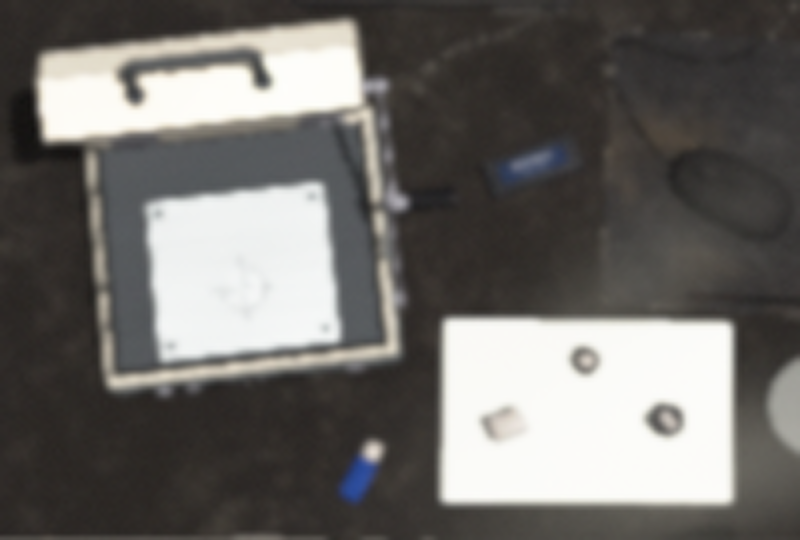

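View pics/sidec.png

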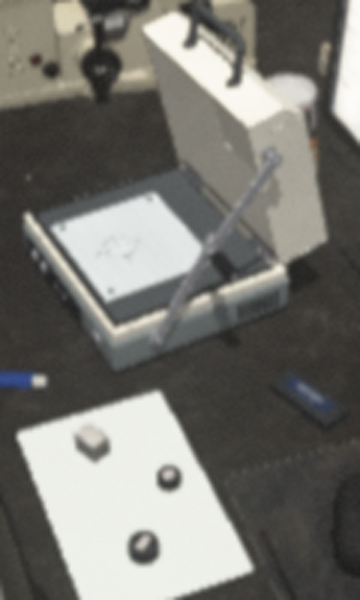

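```bash
python3 - <<'E'
from h import *
T=lambda x,y:(130+(x+.5)/4-.5,135+(y+.5)/4-.5)
S=lambda x,y:(185+(x+.5)/3-.5,110+(y+.5)/3-.5)
print("spot top",onz("top",*T(243,289),.069),"side",onz("side",*S(120,247),.069))
pl=[onz("top",*T(*p),.069)[:2] for p in((146,203),(326,183),(340,345),(160,362))]
rim=[onz("top",*T(*p),.065)[:2] for p in((107,388),(398,355),(370,105))]
d=lambda a,b:np.degrees(np.arctan2((b-a)[0],-(b-a)[1]))
print("plate",np.round(pl,4).tolist(),d(pl[0],pl[1]),d(pl[3],pl[2]),d(pl[1]*0,np.array([(pl[1]-pl[2])[1]*1,-(pl[1]-pl[2])[0]])),d(pl[0]*0,np.array([(pl[0]-pl[3])[1],-(pl[0]-pl[3])[0]])))
print("rim",np.round(rim,4).tolist(),d(rim[0],rim[1]))
print("bar top",onz("top",*T(666,419),.014),"side",onz("side",*S(144,547),.012))
print("small",onz("top",*T(585,360),.013)); print("coupon",onz("top",*T(503,423),.022))
print("handle",onz("top",*T(195,58),.317),d(onz("top",*T(127,68),.317)[:2],onz("top",*T(263,57),.317)[:2]))
print("knob ends",onz("top",*T(400,200),.137),onz("top",*T(454,197),.137))
E
```

```text
spot top [ 0.54943178 -0.01943683  0.069     ] side [ 0.54777272 -0.01583874  0.069     ]
plate [[0.6226, 0.0646], [0.6412, -0.0877], [0.5025, -0.1019], [0.4871, 0.0484]] 6.940657830891355 5.823380250657817 5.863619979971758 6.820986797177187
rim [[0.4654, 0.0925], [0.4948, -0.1506], [0.7107, -0.124]] 6.891467626344585
bar top [ 0.44670897 -0.38137704  0.014     ] side [ 0.44382756 -0.37949702  0.012     ]
small [ 0.49762576 -0.31157069  0.013     ]
coupon [ 0.44172994 -0.24024712  0.022     ]
handle [ 0.68242086 -0.00677789  0.317     ] 5.29958844980289
knob ends [ 0.61348115 -0.15271509  0.137     ] [ 0.61632121 -0.1967324   0.137     ]
```

```bash
python3 -m inch '{"translation":[[0.4,0.4,0],[0.8,0.8,0],[1,1,0],[1,1,0]],"rot":[[0,0,-0.1],[0,0,-0.2],[0,0,-0.227],[0,0,-0.227]],"jaw":[60,60,60,60]}' 30
python3 -m inch '{"translation":[[0.4,0.4,-0.3],[0.8,0.8,-0.6],[1,1,-0.9],[1,1,-0.9]],"rot":[[0,0,0],[0,0,0],[0,0,0],[0,0,0]],"jaw":[60,60,60,60]}'
```

```text
time: 0.5
ee_pos: [0.3192, -0.482, 0.2328]
eef_rot: [0.998, 0.06, 0.001, -0.002]
ft_force: [-0.5, -0.6, 0.9]
width: 0.0646
time: 0.9
ee_pos: [0.4207, -0.3782, 0.1402]
eef_rot: [0.998, 0.062, 0.0, -0.003]
ft_force: [0.5, -0.7, -0.0]
width: 0.0597
```

```bash
python3 -m inch '{"translation":[[0.25,-0.02,-0.4],[0.25,-0.02,-0.8],[0.25,-0.02,-0.8],[0.25,-0.02,-0.8]],"rot":[[0,0,0],[0,0,0],[0,0,0],[0,0,0]],"jaw":[60,60,60,60]}'
python3 - <<'E'
from h import *
s=r.read_state();print(s["ee_pos"],s["eef_rot"])
im=[eyes.camera("side")[240:330,180:300],eyes.camera("top")[200:275,240:340]]
cv2.imwrite("pics/g1.png",np.vstack([cv2.resize(i,(480,360 if k==0 else 240*3//2),interpolation=cv2.INTER_CUBIC)[:300] for k,i in enumerate(im)]))
E
```

```text
time: 1.3
ee_pos: [0.4449, -0.3806, 0.0604]
eef_rot: [0.998, 0.062, -0.0, -0.004]
ft_force: [-0.2, -1.1, 1.5]
width: 0.0601
[ 0.44494273 -0.38059996  0.06043403] [ 9.98095996e-01  6.15744248e-02 -2.86373429e-04 -3.59047903e-03]
```

View pics/g1.png

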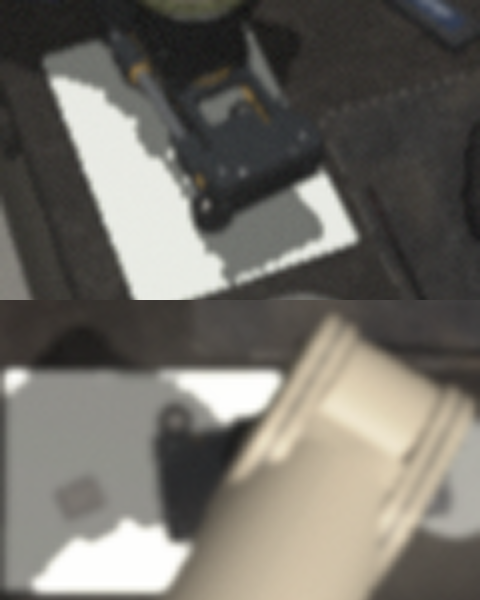

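The bar mount shows at side pixel ≈(232,292), just beyond the near finger, as expected; the arm hides it from above. Descending.

```bash
python3 -m inch '{"translation":[[0,0,-0.2],[0,0,-0.35],[0,0,-0.44],[0,0,-0.44],[0,0,-0.44]],"rot":[[0,0,0],[0,0,0],[0,0,0],[0,0,0],[0,0,0]],"jaw":[60,60,60,60,60]}'
python3 -m inch '{"translation":[[0,0,0],[0,0,0],[0,0,0],[0,0,0],[0,0,0],[0,0,0],[0,0,0]],"rot":[[0,0,0],[0,0,0],[0,0,0],[0,0,0],[0,0,0],[0,0,0],[0,0,0]],"jaw":[20,20,20,20,20,20,20]}' 20
```

```text
time: 1.9
ee_pos: [0.4463, -0.3818, 0.019]
eef_rot: [0.998, 0.061, 0.002, -0.002]
ft_force: [0.2, -0.7, -0.3]
width: 0.0602
time: 2.6
ee_pos: [0.4464, -0.3818, 0.0191]
eef_rot: [0.998, 0.061, 0.002, -0.002]
ft_force: [-0.5, -0.2, 0.6]
width: 0.0292
```

```bash
P='"rot":[[0,0,0],[0,0,0],[0,0,0],[0,0,0],[0,0,0]],"jaw":[20,20,20,20,20]'
python3 -m inch '{"translation":[[0,0,0.2],[0,0,0.5],[0,0,0.8],[0,0,1],[0,0,1]],"rot":[[0,0,0],[0,0,0],[0,0,0],[0,0,0],[0,0,0]],"jaw":[20,20,20,20,20]}'
python3 -m inch '{"translation":[[0.1,0.2,0.3],[0.3,0.5,0.6],[0.4,0.8,0.75],[0.5,1,0.75],[0.5,1,0.75]],"rot":[[0,0,0],[0,0,0],[0,0,0],[0,0,0],[0,0,0]],"jaw":[20,20,20,20,20]}'
python3 -m inch '{"translation":[[0.1,0.3,0],[0.2,0.6,0],[0.4,0.9,0],[0.5,1,0],[0.5,1,0]],"rot":[[0,0,0],[0,0,0],[0,0,0],[0,0,0],[0,0,0]],"jaw":[20,20,20,20,20]}'
python3 -m inch '{"translation":[[0,0.3,0],[0,0.6,0],[0,0.9,0],[0,1,0],[0,1,0]],"rot":[[0,0,0],[0,0,0],[0,0,0],[0,0,0],[0,0,0]],"jaw":[20,20,20,20,20]}'
```

```text
time: 3.1
ee_pos: [0.4478, -0.3829, 0.1223]
eef_rot: [0.998, 0.061, 0.003, -0.0]
ft_force: [0.5, -0.5, 0.3]
width: 0.0293
time: 3.6
ee_pos: [0.4996, -0.279, 0.197]
eef_rot: [0.998, 0.064, 0.004, -0.001]
ft_force: [-0.4, 0.3, -0.2]
width: 0.0293
time: 4.1
ee_pos: [0.5502, -0.1773, 0.1959]
eef_rot: [0.998, 0.066, 0.003, -0.001]
ft_force: [0.2, 0.1, -0.3]
width: 0.029
time: 4.6
ee_pos: [0.5499, -0.0775, 0.1955]
eef_rot: [0.998, 0.066, 0.003, -0.001]
ft_force: [-0.7, -0.2, -0.7]
width: 0.0288
```

```bash

python3 -m inch '{"translation":[[0,0.3,0],[0,0.6,-0.2],[0,0.6,-0.5],[0,0.6,-0.8],[0,0.6,-0.8],[0,0.6,-0.8]],"rot":[[0,0,0],[0,0,0],[0,0,0],[0,0,0],[0,0,0],[0,0,0]],"jaw":[20,20,20,20,20,20]}'
python3 - <<'E'
from h import *
s=r.read_state();print(s["ee_pos"],s["eef_rot"])
im=[eyes.camera("side")[160:235,180:280],eyes.camera("top")[150:225,140:240]]
cv2.imwrite("pics/g2.png",np.hstack([cv2.resize(i,None,fx=4,fy=4,interpolation=cv2.INTER_CUBIC) for i in im]))
E
```

```text
time: 5.2
ee_pos: [0.5499, -0.0195, 0.1158]
eef_rot: [0.998, 0.065, 0.003, -0.001]
ft_force: [-0.3, -0.0, -0.3]
width: 0.0293
[ 0.54988225 -0.019498    0.11577699] [ 0.99789739  0.06475314  0.00255101 -0.00114835]
```

View pics/g2.png

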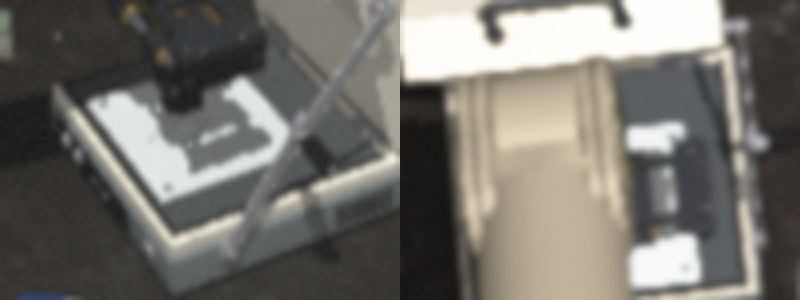

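```bash

python3 -m inch '{"translation":[[-0.01,0.01,-0.1],[-0.01,0.01,-0.2],[-0.01,0.01,-0.25],[-0.01,0.01,-0.27],[-0.01,0.01,-0.29],[-0.01,0.01,-0.29]],"rot":[[0,0,0],[0,0,0],[0,0,0],[0,0,0],[0,0,0],[0,0,0]],"jaw":[20,20,20,20,20,20]}'
```

```text
time: 5.9
ee_pos: [0.5499, -0.0176, 0.088]
eef_rot: [0.998, 0.065, 0.004, -0.001]
ft_force: [-0.1, 0.5, -0.0]
width: 0.0293
```

```bash

python3 -m inch '{"translation":[[-0.01,0,-0.01],[-0.01,0,-0.02],[-0.01,0,-0.02],[-0.01,0,-0.02]],"rot":[[0,0,0],[0,0,0],[0,0,0],[0,0,0]],"jaw":[20,20,20,20]}'
```

```text
time: 6.3
ee_pos: [0.5489, -0.0176, 0.0861]
eef_rot: [0.998, 0.065, 0.004, -0.001]
ft_force: [0.4, -0.2, 0.2]
width: 0.0292
```

```bash

python3 -m inch '{"translation":[[0,0,-0.01],[0,0,-0.015],[0,0,-0.015]],"rot":[[0,0,0],[0,0,0],[0,0,0]],"jaw":[20,20,20]}'
python3 -m inch '{"translation":[[0,0,0],[0,0,0],[0,0,0],[0,0,0],[0,0,0.2],[0,0,0.5],[0,0,0.9],[0,0,1],[0,0,1]],"rot":[[0,0,0],[0,0,0],[0,0,0],[0,0,0],[0,0,0],[0,0,0],[0,0,0],[0,0,0],[0,0,0]],"jaw":[45,50,50,50,50,50,50,50,50]}'
python3 -m inch '{"translation":[[-0.3,-0.4,0],[-0.6,-0.8,0.1],[-0.8,-1,0.2],[-0.8,-1,0.2],[-0.8,-1,0.2]],"rot":[[0,0,0],[0,0,0],[0,0,0],[0,0,0],[0,0,0]],"jaw":[50,50,50,50,50]}'
python3 -m inch '{"translation":[[0,-0.4,0],[0,-0.8,0],[0,-1,0],[0,-1,0]],"rot":[[0,0,0],[0,0,0],[0,0,0],[0,0,0]],"jaw":[50,50,50,50]}'
python3 - <<'E'
from h import *
im=[eyes.camera("side")[160:235,180:280],eyes.camera("top")[150:225,140:240]]
cv2.imwrite("pics/g3.png",np.hstack([cv2.resize(i,None,fx=4,fy=4,interpolation=cv2.INTER_CUBIC) for i in im]))
E
```

```text
time: 6.6
ee_pos: [0.5491, -0.0176, 0.086]
eef_rot: [0.998, 0.065, 0.004, -0.001]
ft_force: [-7.0, -0.5, 14.7]
width: 0.029
time: 7.5
ee_pos: [0.5501, -0.0176, 0.1876]
eef_rot: [0.998, 0.065, 0.006, -0.001]
ft_force: [0.5, 0.1, -0.5]
width: 0.0499
time: 8.0
ee_pos: [0.4695, -0.1178, 0.2064]
eef_rot: [0.998, 0.064, 0.005, -0.001]
ft_force: [0.0, 0.8, 0.3]
width: 0.0501
time: 8.4
ee_pos: [0.4692, -0.2196, 0.2046]
eef_rot: [0.998, 0.063, 0.004, -0.001]
ft_force: [-0.4, 0.7, -0.1]
width: 0.0502
```

View pics/g3.png

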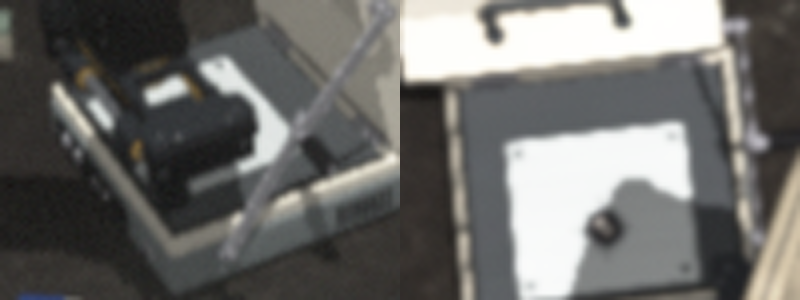

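```bash

python3 -m inch '{"translation":[[0,-0.4,0],[0,-0.8,0],[0,-1,0.1],[0,-1,0.1]],"rot":[[0,0,0],[0,0,0],[0,0,0],[0,0,0]],"jaw":[50,50,50,50]}'
python3 - <<'E'
from h import *
s=r.read_state();print(s["ee_pos"],np.round(s["joint_positions"],2))
im=eyes.camera("top")
t0=cv2.imread("pics/top0.png")
x0,y0,x1,y1=172,190,210,224
g=lambda a:cv2.resize(cv2.cvtColor(a[y0:y1,x0:x1],cv2.COLOR_BGR2GRAY),None,fx=8,fy=8,interpolation=cv2.INTER_CUBIC)
a=cv2.createCLAHE(6,(2,2)).apply(g(t0)); b=g(im)
m=cv2.inRange(cv2.GaussianBlur(b,(5,5),0),0,120);cs=cv2.findContours(m,cv2.RETR_EXTERNAL,cv2.CHAIN_APPROX_NONE)[0]
for c in cs:
    if cv2.contourArea(c)>800:
        (u,v),w,_=cv2.minAreaRect(c);u=x0+(u+.5)/8-.5;v=y0+(v+.5)/8-.5;print(u,v,np.array(w)/8,onz("top",u,v,.077))
b=cv2.cvtColor(b,cv2.COLOR_GRAY2BGR)
sp=onz("top",190.4,206.9,.069);print(sp)
si=eyes.camera("side")[155:235,180:280]
cv2.imwrite("pics/g4.png",np.hstack([cv2.cvtColor(a,cv2.COLOR_GRAY2BGR),cv2.resize(si,(340,272),interpolation=cv2.INTER_CUBIC)]))
E
```

```text
time: 8.9
ee_pos: [0.4703, -0.3178, 0.2152]
eef_rot: [0.998, 0.064, 0.005, -0.001]
ft_force: [0.9, 0.4, -0.4]
width: 0.0502
[ 0.47030226 -0.31778014  0.21523153] [ 0.71  0.22 -0.22  1.64  0.04  1.28 -0.96]
[ 0.54934713 -0.01952312  0.069     ]
```

View pics/g4.png

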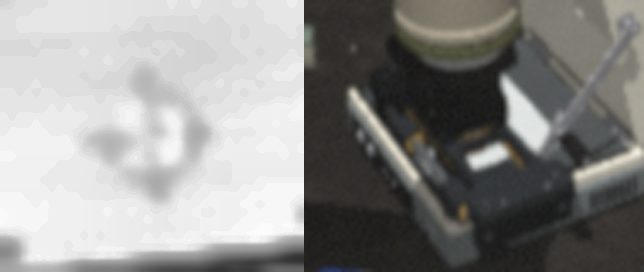

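```bash

python3 - <<'E'
from h import *
im=eyes.camera("top");cv2.imwrite("pics/top4.png",im)
print(onz("top",190.1,206.3,.069))
a=cv2.cvtColor(im,cv2.COLOR_BGR2GRAY);print(a[198:216,180:202])
cv2.imwrite("pics/g5.png",cv2.resize(im[150:230,135:275],None,fx=5,fy=5,interpolation=cv2.INTER_CUBIC))
E
```

```text
[ 0.55138616 -0.0184617   0.069     ]
[[250 250 250 250 250 250 250 250 249 248 248 249 249 249 250 250 250 250
  250 250 250 250]
 [250 250 250 250 250 250 250 249 248 245 245 248 249 250 250 250 250 250
  250 251 251 251]
 [250 250 250 250 250 250 250 249 248 243 243 246 248 249 250 250 250 251
  251 251 251 251]
 [250 250 250 250 250 250 250 248 244 235 231 234 238 244 248 250 251 250
  251 251 251 251]
 [251 251 251 251 251 250 247 240 225 198 183 186 200 223 240 248 250 251
  251 251 251 251]
 [251 251 251 251 250 248 237 211 172 143 128 123 136 175 220 241 248 251
  251 251 251 251]
 [251 251 251 251 250 245 222 166 134 140 143 126 108 129 181 227 245 250
  251 251 252 252]
 [251 251 251 251 249 239 201 139 131 166 186 172 137 114 144 201 236 247
  251 251 252 252]
 [251 251 250 249 245 227 172 115 118 164 202 209 180 133 123 170 222 242
  249 251 252 252]
 [252 251 249 247 240 216 150  96  93 135 186 211 194 148 120 162 221 243
  250 251 252 252]
 [251 251 250 249 243 221 160 110  87 103 146 176 168 135 127 177 230 247
  251 252 252 252]
 [251 251 251 250 247 235 204 166 132 103 107 124 124 126 158 211 240 250
  252 252 252 252]
 [251 251 251 251 250 246 239 226 195 152 123 114 124 157 206 236 248 251
  252 252 252 252]
 [251 251 251 251 251 250 248 244 232 210 182 166 176 211 235 246 250 251
  251 252 252 252]
 [251 251 251 251 251 251 250 249 245 238 227 220 226 239 247 250 251 251
  252 252 252 252]
 [251 251 251 251 251 251 251 250 250 248 244 240 242 248 251 251 252 252
  252 252 252 252]
 [251 252 251 251 251 251 251 251 251 251 249 247 247 250 252 252 252 252
  252 252 252 252]
 [251 252 251 251 251 252 251 251 251 251 251 250 250 251 252 252 252 252
  252 252 252 252]]
```

View pics/g5.png

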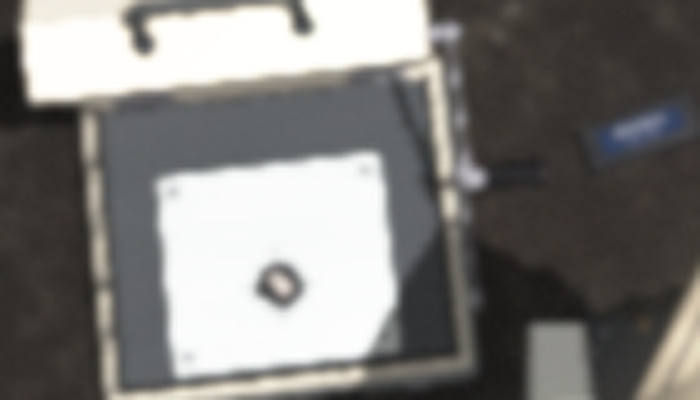

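```bash

python3 - <<'E'
from h import *
G=lambda f:cv2.cvtColor(cv2.imread(f),cv2.COLOR_BGR2GRAY).astype(float)
for f,T,w,z in(("pics/top0.png",3,12,.069),("pics/top4.png",20,9,.078)):
    a=G(f);u0,v0=190,206
    p=a[v0-w:v0+w+1,u0-w:u0+w+1]
    d=np.clip(cv2.medianBlur(p.astype(np.uint8),5).max()*1.-p if 0 else np.percentile(p,75)-p,0,1e9);d[d<T]=0;d=np.minimum(d,90)
    V,U=np.mgrid[v0-w:v0+w+1,u0-w:u0+w+1]
    nz=np.argwhere(d>0);u,v=(U*d).sum()/d.sum(),(V*d).sum()/d.sum()
    print(u,v,nz.min(0)+[v0-w,u0-w],nz.max(0)+[v0-w,u0-w],onz("top",u,v,z))
E
```

```text
189.91962346125996 202.98624185372918 [194 178] [215 202] [ 0.56269812 -0.01756878  0.069     ]
190.50110570544007 206.60813799203893 [201 185] [212 196] [ 0.54898292 -0.02080263  0.078     ]
```

```bash

python3 - <<'E'
from h import *
a=cv2.cvtColor(cv2.imread("pics/top0.png"),cv2.COLOR_BGR2GRAY)
p=a[192:222,174:208]
d=cv2.morphologyEx(p,cv2.MORPH_BLACKHAT,np.ones((7,7),np.uint8)).astype(float)[4:-7,3:-3]
V,U=np.mgrid[196:215,177:205];d=d-3;d[d<0]=0
print(d.astype(int))
u,v=(U*d).sum()/d.sum(),(V*d).sum()/d.sum();print(u,v,onz("top",u,v,.069))
E
```

```text
[[ 0  0  0  0  0  0  0  0  0  0  0  0  0  0  0  0  0  0  0  0  0  0  0  0
   0  0  0  0]
 [ 0  0  0  0  0  0  0  0  0  0  0  0  0  0  0  0  0  0  0  0  0  0  0  0
   0  0  0  0]
 [ 0  0  0  0  0  0  0  0  0  0  0  0  1  1  0  0  0  0  0  0  0  0  0  0
   0  0  0  0]
 [ 0  0  0  0  0  0  0  0  0  0  0  0  5  5  1  0  0  0  0  0  0  0  0  0
   0  0  0  0]
 [ 0  0  0  0  0  0  0  0  0  0  0  1  6  7  2  0  0  0  0  0  0  0  0  0
   0  0  0  0]
 [ 0  0  0  0  0  0  0  0  0  0  0  0  3  5  3  2  1  0  0  0  0  0  0  0
   0  0  0  0]
 [ 0  0  0  0  0  0  0  0  0  0  0  0  0  2  2  1  1  0  0  0  0  0  0  0
   0  0  0  0]
 [ 0  0  0  0  0  0  0  0  0  0  0  0  0  0  0  0  0  0  1  0  0  0  0  0
   0  0  0  0]
 [ 0  0  0  0  0  0  0  0  0  0  0  0  0  2  2  0  0  0  2  3  0  0  0  0
   0  0  0  0]
 [ 0  0  0  0  0  0  0  0  0  0  0  0  0  1  2  0  0  0  5  8  4  0  0  0
   0  0  0  0]
 [ 0  0  0  0  0  0  0  2  3  2  0  0  0  0  2  2  0  0  7 14 10  2  0  0
   0  0  0  0]
 [ 0  0  0  0  0  0  4  6  8  7  4  1  0  0  0  0  0  0  7 12  7  1  0  0
   0  0  0  0]
 [ 0  0  0  0  0  0  1  4  8  7  3  0  0  0  0  0  0  0  5  8  2  0  0  0
   0  0  0  0]
 [ 0  0  0  0  0  0  0  1  5  4  0  0  0  0  0  0  0  0  4  5  0  0  0  0
   0  0  0  0]
 [ 0  0  0  0  0  0  0  0  1  1  0  0  0  0  1  0  0  2  3  2  0  0  0  0
   0  0  0  0]
 [ 0  0  0  0  0  0  0  0  0  0  1  2  2  4  6  7  6  4  2  0  0  0  0  0
   0  0  0  0]
 [ 0  0  0  0  0  0  0  0  0  0  0  2  4  8 11 11  6  2  0  0  0  0  0  0
   0  0  0  0]
 [ 0  0  0  0  0  0  0  0  0  0  0  0  1  5 10  9  3  0  0  0  0  0  0  0
   0  0  0  0]
 [ 0  0  0  0  0  0  0  0  0  0  0  0  0  1  5  6  1  0  0  0  0  0  0  0
   0  0  0  0]]
191.38251366120218 207.7486338797814 [ 0.54647787 -0.02290233  0.069     ]
```

```bash

python3 - <<'E'
from h import *
from scipy.spatial.transform import Rotation as Ro
s=r.read_state();R0=Ro.from_quat(s["eef_rot"])
y=np.radians(6.4);c,sn=np.cos(y),np.sin(y);t=np.radians(40)
Y=np.array([c,sn,0]);Z=np.array([-sn*np.sin(t),c*np.sin(t),-np.cos(t)]);X=np.cross(Y,Z)
R1=Ro.from_matrix(np.c_[X,Y,Z]);v=(R1*R0.inv()).as_rotvec();print(R1.as_quat(),v*3/np.pi)
E
```

```text
[ 0.62633564  0.7005183   0.22796753 -0.25496781] [ 0.56985416 -0.44982009  1.41404196]
```

```bash

python3 -m inch '{"translation":[[0,0,0],[0.1,0,0],[0.2,0,0],[0.3,0.1,0],[0.3,0.1,0],[0.3,0.1,0],[0.3,0.1,0]],"rot":[[0.048,-0.038,0.118],[0.095,-0.075,0.236],[0.142,-0.113,0.354],[0.19,-0.15,0.47],[0.238,-0.188,0.59],[0.285,-0.225,0.707],[0.285,-0.225,0.707]],"jaw":[50,50,50,50,50,50,50]}'
python3 -m inch '{"translation":[[0,0,0],[0.1,0,0],[0.2,0,0],[0.3,0.1,0],[0.3,0.1,0],[0.3,0.1,0],[0.3,0.1,0]],"rot":[[0.048,-0.038,0.118],[0.095,-0.075,0.236],[0.142,-0.113,0.354],[0.19,-0.15,0.47],[0.238,-0.188,0.59],[0.285,-0.225,0.707],[0.285,-0.225,0.707]],"jaw":[50,50,50,50,50,50,50]}'
python3 -c "
from h import *
print(np.round(r.read_state()['joint_positions'],2))"
```

```text
time: 9.75
ee_pos: [0.5005, -0.3036, 0.2132]
eef_rot: [0.887, 0.42, 0.127, -0.142]
ft_force: [-0.4, 0.3, -0.5]
width: 0.05
time: 10.45
ee_pos: [0.5313, -0.2918, 0.2116]
eef_rot: [0.625, 0.701, 0.227, -0.258]
ft_force: [0.2, 0.0, -0.8]
width: 0.0498
[ 0.95  0.73 -0.46  1.14 -0.25  1.77  0.64]
```

```bash

python3 -m inch '{"translation":[[0.3,0.1,0],[0.6,0.3,0],[0.88,0.5,-0.04],[0.88,0.5,-0.04],[0.88,0.5,-0.04]],"rot":[[0,0,0],[0,0,0],[0,0,0],[0,0,0],[0,0,0]],"jaw":[50,50,50,50,50]}'
python3 - <<'E'
from h import *
s=r.read_state();print(np.round(s['joint_positions'],2))
a=eyes.camera("side");b=eyes.camera("top")
cv2.imwrite("pics/g6.png",np.hstack([cv2.resize(a[110:230,190:310],(390,390),interpolation=cv2.INTER_CUBIC),cv2.resize(b[140:240,160:260],(390,390),interpolation=cv2.INTER_CUBIC)]))
E
```

```text
time: 10.95
ee_pos: [0.62, -0.2397, 0.2081]
eef_rot: [0.626, 0.7, 0.226, -0.258]
ft_force: [0.2, -0.3, -0.1]
width: 0.05
[ 0.8   0.82 -0.47  1.   -0.26  1.75  0.51]
```

View pics/g6.png

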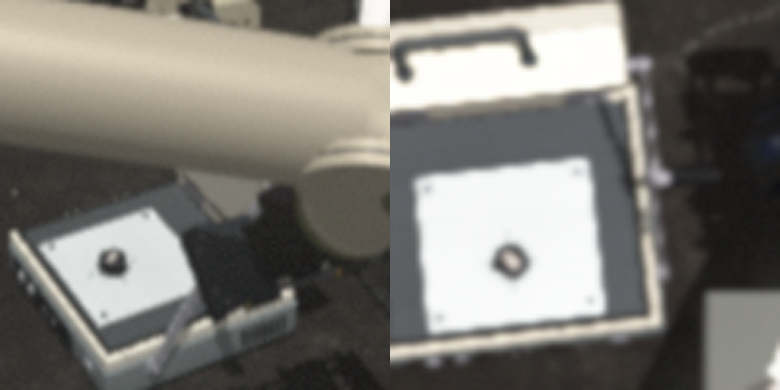

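The specimen sits centred in the ring (cross marks symmetric, top crop ≈(510,260)); the tilted gripper is just right of the knob at ≈(690,177). Moving in along the tool axis.

```bash

python3 -m inch '{"translation":[[-0.01,0.15,-0.2],[-0.03,0.3,-0.4],[-0.06,0.45,-0.58],[-0.08,0.55,-0.7],[-0.08,0.62,-0.77],[-0.08,0.62,-0.77]],"rot":[[0,0,0],[0,0,0],[0,0,0],[0,0,0],[0,0,0],[0,0,0]],"jaw":[50,50,50,50,50,50]}'
python3 -m inch '{"translation":[[0,0,0],[0,0,0],[0,0,0],[0,0,0],[0,0,0],[0,0,0]],"rot":[[0,0,0],[0,0,0],[0,0,0],[0,0,0],[0,0,0],[0,0,0]],"jaw":[10,10,10,10,10,10]}' 15
```

```text
time: 11.65
ee_pos: [0.6104, -0.1799, 0.1309]
eef_rot: [0.627, 0.7, 0.226, -0.258]
ft_force: [0.8, -0.3, -0.1]
width: 0.0501
time: 12.25
ee_pos: [0.6135, -0.1799, 0.1313]
eef_rot: [0.628, 0.7, 0.228, -0.255]
ft_force: [15.1, 0.1, -6.3]
width: 0.0166
```

```bash

python3 -m inch '{"translation":[[0.04,0.005,-0.025],[0.08,0.01,-0.05],[0.12,0.013,-0.08],[0.16,0.018,-0.115],[0.19,0.02,-0.145],[0.225,0.025,-0.18],[0.225,0.025,-0.18],[0.225,0.025,-0.18]],"rot":[[0,0,0],[0,0,0],[0,0,0],[0,0,0],[0,0,0],[0,0,0],[0,0,0],[0,0,0]],"jaw":[10,10,10,10,10,10,10,10]}'
```

```text
time: 13.05
ee_pos: [0.6363, -0.1773, 0.1127]
eef_rot: [0.628, 0.7, 0.228, -0.255]
ft_force: [1.4, 1.2, -2.6]
width: 0.0164
```

```bash

python3 -m inch '{"translation":[[0,0,0],[0,0,0],[0,0,0],[0.01,-0.15,0.2],[0.03,-0.3,0.4],[0.05,-0.5,0.6],[0.08,-0.8,0.9],[0.08,-0.8,0.9]],"rot":[[0,0,0],[0,0,0],[0,0,0],[0,0,0],[0,0,0],[0,0,0],[0,0,0],[0,0,0]],"jaw":[45,45,45,45,45,45,45,45]}'
python3 - <<'E'
from h import *
from scipy.spatial.transform import Rotation as Ro
s=r.read_state();R0=Ro.from_quat(s["eef_rot"]);print(s["ee_pos"])
y=np.radians(6.4)
R1=Ro.from_matrix(np.c_[[np.sin(y),-np.cos(y),0],[np.cos(y),np.sin(y),0],[0,0,-1]])
print(R1.as_quat(),(R1*R0.inv()).as_rotvec()*3/np.pi)
a=eyes.camera("side");b=eyes.camera("top")
cv2.imwrite("pics/g7.png",np.hstack([cv2.resize(a[110:230,190:310],(390,390),interpolation=cv2.INTER_CUBIC),cv2.resize(b[140:240,150:250],(390,390),interpolation=cv2.INTER_CUBIC)]))
E
```

```text
time: 13.85
ee_pos: [0.6451, -0.2622, 0.2066]
eef_rot: [0.63, 0.699, 0.228, -0.251]
ft_force: [0.2, -0.1, 0.8]
width: 0.0449
[ 0.64509944 -0.26215804  0.20661492]Traceback (most recent call last):
  File "<stdin>", line 5, in <module>
  File "scipy/spatial/transform/_rotation.pyx", line 1143, in scipy.spatial.transform._rotation.Rotation.from_matrix
ValueError: Non-positive determinant (left-handed or null coordinate frame) in rotation matrix 0: [[ 0.11146893  0.99376792  0.        ]
 [-0.99376792  0.11146893  0.        ]
 [ 0.          0.         -1.        ]].
```

```bash

python3 - <<'E'
from h import *
from scipy.spatial.transform import Rotation as Ro
s=r.read_state();R0=Ro.from_quat(s["eef_rot"])
y=np.radians(6.4)
R1=Ro.from_matrix(np.c_[[-np.sin(y),np.cos(y),0],[np.cos(y),np.sin(y),0],[0,0,-1]])
print(R1.as_quat(),(R1*R0.inv()).as_rotvec()*3/np.pi)
a=eyes.camera("side");b=eyes.camera("top");cv2.imwrite("pics/top7.png",b)
cv2.imwrite("pics/g7.png",np.hstack([cv2.resize(a[110:230,190:310],(390,390),interpolation=cv2.INTER_CUBIC),cv2.resize(b[140:240,150:250],(390,390),interpolation=cv2.INTER_CUBIC)]))
E
```

```text
[0.66653247 0.745476   0.         0.        ] [-0.65699523 -0.06734521  0.00653833]
```

View pics/g7.png

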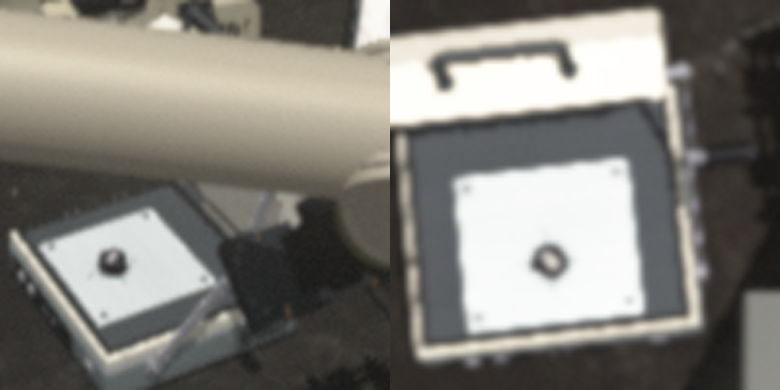

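```bash

python3 -m inch '{"translation":[[0,0,0.3],[0,0,0.6],[0,0,0.9],[0,0,1],[0,0,1],[0,0,1]],"rot":[[-0.12,-0.012,0],[-0.25,-0.025,0],[-0.38,-0.04,0],[-0.5,-0.05,0],[-0.657,-0.067,0.007],[-0.657,-0.067,0.007]],"jaw":[50,50,50,50,50,50]}'
python3 -m inch '{"translation":[[0,0,0.3],[0,0.1,0.6],[0.1,0.4,0.95],[0.14,0.8,0.95],[0.14,1,0.95],[0.14,1,0.95]],"rot":[[0,0,0],[0,0,0],[0,0,0],[0,0,0],[0,0,0],[0,0,0]],"jaw":[50,50,50,50,50,50]}'
python3 -m inch '{"translation":[[0,0.3,0],[0.1,0.6,0],[0.14,0.9,0],[0.14,1,0],[0.14,1,0]],"rot":[[0,0,0],[0,0,0],[0,0,0],[0,0,0],[0,0,0]],"jaw":[50,50,50,50,50]}'
python3 - <<'E'
from h import *
s=r.read_state();print(np.round(s['joint_positions'],2)); print(onz("top",178.6,152.4,.315))
E
```

```text
time: 14.55
ee_pos: [0.6455, -0.2516, 0.3042]
eef_rot: [0.663, 0.749, -0.001, -0.002]
ft_force: [-0.4, 1.9, 0.2]
width: 0.05
time: 15.15
ee_pos: [0.6597, -0.1471, 0.3979]
eef_rot: [0.66, 0.751, -0.0, -0.004]
ft_force: [0.8, 0.3, -0.2]
width: 0.05
time: 15.65
ee_pos: [0.6735, -0.0462, 0.3967]
eef_rot: [0.66, 0.752, -0.0, -0.005]
ft_force: [1.1, -0.0, 0.5]
width: 0.05
[ 0.24  0.47 -0.41  0.96  0.18  1.75  0.03]
[ 0.67309666 -0.00745123  0.315     ]
```

```bash

python3 -m inch '{"translation":[[0,0.3,0],[0,0.41,-0.2],[0,0.41,-0.4],[0,0.41,-0.6],[0,0.41,-0.75],[0,0.41,-0.88],[0,0.41,-0.88]],"rot":[[0,0,0],[0,0,0],[0,0,0],[0,0,0],[0,0,0],[0,0,0],[0,0,0]],"jaw":[50,50,50,50,50,50,50]}'
python3 -m inch '{"translation":[[0,0,0],[0,0,0],[0,0,0],[0,0,0],[0,0,0],[0,0,0]],"rot":[[0,0,0],[0,0,0],[0,0,0],[0,0,0],[0,0,0],[0,0,0]],"jaw":[4,4,4,4,4,4]}' 25
```

```text
time: 16.35
ee_pos: [0.6728, -0.0073, 0.3065]
eef_rot: [0.66, 0.751, -0.002, -0.006]
ft_force: [-0.4, -0.2, 0.1]
width: 0.0502
time: 16.95
ee_pos: [0.6727, -0.0072, 0.3066]
eef_rot: [0.66, 0.751, -0.002, -0.006]
ft_force: [-4.4, -0.1, 2.7]
width: 0.0105
```

```bash

python3 -m inch '{"translation":[[-0.09,-0.01,-0.005],[-0.18,-0.02,-0.02],[-0.27,-0.03,-0.033],[-0.35,-0.04,-0.05],[-0.44,-0.05,-0.07],[-0.52,-0.06,-0.09],[-0.61,-0.07,-0.117],[-0.69,-0.077,-0.146],[-0.77,-0.086,-0.178],[-0.85,-0.095,-0.21],[-0.967,-0.108,-0.27],[-0.967,-0.108,-0.27]],"rot":[[0,0,0],[0,0,0],[0,0,0],[0,0,0],[0,0,0],[0,0,0],[0,0,0],[0,0,0],[0,0,0],[0,0,0],[0,0,0],[0,0,0]],"jaw":[4,4,4,4,4,4,4,4,4,4,4,4]}'
python3 - <<'E'
from h import *
s=r.read_state();p=s["ee_pos"]+[0,0,.008];h=np.array([.689,-.0034,.065]);ax=np.array([.9938,.1115,0]);d=p-h
print(d@ax,d[2],np.hypot(d@ax,d[2]),np.degrees(np.arctan2(d[2],-d@ax)),np.round(s["joint_positions"],2))
E
```

```text
time: 18.15
ee_pos: [0.5739, -0.019, 0.2787]
eef_rot: [0.661, 0.751, -0.003, -0.007]
ft_force: [-2.4, -4.5, 0.5]
width: 0.0092
-0.11607528640742619 0.22173526924977732 0.2502798468591454 62.36857676848605 [ 0.33  0.24 -0.45  1.5   0.1   1.44  0.01]
```

```bash

python3 -m inch '{"translation":[[-0.11,-0.012,-0.062],[-0.22,-0.025,-0.131],[-0.327,-0.037,-0.206],[-0.43,-0.048,-0.287],[-0.529,-0.059,-0.373],[-0.622,-0.07,-0.464],[-0.712,-0.08,-0.56],[-0.795,-0.089,-0.661],[-0.874,-0.098,-0.765],[-0.946,-0.106,-0.874],[-0.946,-0.106,-0.874]],"rot":[[0,0,0],[0,0,0],[0,0,0],[0,0,0],[0,0,0],[0,0,0],[0,0,0],[0,0,0],[0,0,0],[0,0,0],[0,0,0]],"jaw":[4,4,4,4,4,4,4,4,4,4,4]}'
python3 - <<'E'
from h import *
s=r.read_state();p=s["ee_pos"]+[0,0,.008];h=np.array([.689,-.0034,.065]);ax=np.array([.9938,.1115,0]);d=p-h
print(d@ax,d[2],np.hypot(d@ax,d[2]),np.degrees(np.arctan2(d[2],-d@ax)),np.round(s["joint_positions"],2))
E
```

```text
time: 19.25
ee_pos: [0.4775, -0.0301, 0.1892]
eef_rot: [0.661, 0.75, -0.004, -0.008]
ft_force: [3.1, -3.7, -6.4]
width: 0.0086
-0.21312098766388382 0.1321980656874977 0.25079251175891454 31.811155753651637 [ 0.4   0.08 -0.45  1.86  0.03  1.22  0.07]
```

```bash

python3 -m inch '{"translation":[[-0.06,-0.007,-0.106],[-0.122,-0.014,-0.222],[-0.176,-0.02,-0.342],[-0.224,-0.025,-0.464],[-0.265,-0.03,-0.588],[-0.285,-0.032,-0.65],[-0.3,-0.034,-0.715],[-0.31,-0.035,-0.76],[-0.32,-0.036,-0.8],[-0.328,-0.037,-0.84],[-0.333,-0.037,-0.873],[-0.335,-0.037,-0.885],[-0.335,-0.037,-0.885]],"rot":[[0,0,0],[0,0,0],[0,0,0],[0,0,0],[0,0,0],[0,0,0],[0,0,0],[0,0,0],[0,0,0],[0,0,0],[0,0,0],[0,0,0],[0,0,0]],"jaw":[4,4,4,4,4,4,4,4,4,4,4,4,4]}'
python3 - <<'E'
from h import *
s=r.read_state();p=s["ee_pos"]+[0,0,.008];h=np.array([.689,-.0034,.065]);ax=np.array([.9938,.1115,0]);d=p-h
print(d@ax,d[2],np.hypot(d@ax,d[2]),np.degrees(np.arctan2(d[2],-d@ax)),np.round(s["joint_positions"],2))
E
```

```text
time: 20.55
ee_pos: [0.4433, -0.034, 0.1001]
eef_rot: [0.661, 0.75, -0.005, -0.009]
ft_force: [-1.4, -5.3, -3.7]
width: 0.0086
-0.2476182272984774 0.04305678856928735 0.2513337890780719 9.864178408818718 [ 0.41  0.11 -0.44  2.04  0.05  1.02  0.06]
```

```bash

python3 -m inch '{"translation":[[0,0,-0.015],[0,0,-0.03],[0,0,-0.03],[0,0,-0.03]],"rot":[[0,0,0],[0,0,0],[0,0,0],[0,0,0]],"jaw":[4,4,4,4]}'
```

```text
time: 20.95
ee_pos: [0.4432, -0.0341, 0.0984]
eef_rot: [0.661, 0.75, -0.005, -0.008]
ft_force: [-10.5, -4.0, 19.8]
width: 0.0086
```

Upward reaction of 20 N: the hood is on its stop. Release and withdraw straight up.

```bash

python3 -m inch '{"translation":[[0,0,0.01],[0,0,0.01],[0,0,0.01],[0,0,0.01],[0,0,0.01],[0,0,0.15],[0,0,0.4],[0,0,0.8],[0,0,1],[0,0,1]],"rot":[[0,0,0],[0,0,0],[0,0,0],[0,0,0],[0,0,0],[0,0,0],[0,0,0],[0,0,0],[0,0,0],[0,0,0]],"jaw":[28,28,28,28,28,28,28,28,28,28]}'
python3 -m inch '{"translation":[[0,0,0.3],[0,-0.3,0.5],[0,-0.6,0.5],[0,-1,0.5],[0,-1,0.5]],"rot":[[0,0,0],[0,0,0],[0,0,0],[0,0,0],[0,0,0]],"jaw":[28,28,28,28,28]}'
python3 -m inch '{"translation":[[0,-0.3,0],[0,-0.6,0],[0,-1,0],[0,-1,0]],"rot":[[0,0,0],[0,0,0],[0,0,0],[0,0,0]],"jaw":[28,28,28,28]}'
python3 - <<'E'
from h import *
a=eyes.camera("side");b=eyes.camera("top")
cv2.imwrite("pics/g8.png",np.hstack([cv2.resize(a[130:290,180:320],(390,446),interpolation=cv2.INTER_CUBIC),cv2.resize(b[150:270,130:250],(400,446),interpolation=cv2.INTER_CUBIC)]))
E
```

```text
time: 21.95
ee_pos: [0.4447, -0.034, 0.2012]
eef_rot: [0.661, 0.75, -0.004, -0.006]
ft_force: [0.3, -1.2, -0.2]
width: 0.0281
time: 22.45
ee_pos: [0.4437, -0.1391, 0.25]
eef_rot: [0.664, 0.748, -0.005, -0.007]
ft_force: [0.2, -0.2, -0.6]
width: 0.0278
time: 22.85
ee_pos: [0.4421, -0.2438, 0.2485]
eef_rot: [0.666, 0.746, -0.006, -0.007]
ft_force: [-0.2, 0.1, -0.4]
width: 0.0275
```

View pics/g8.png

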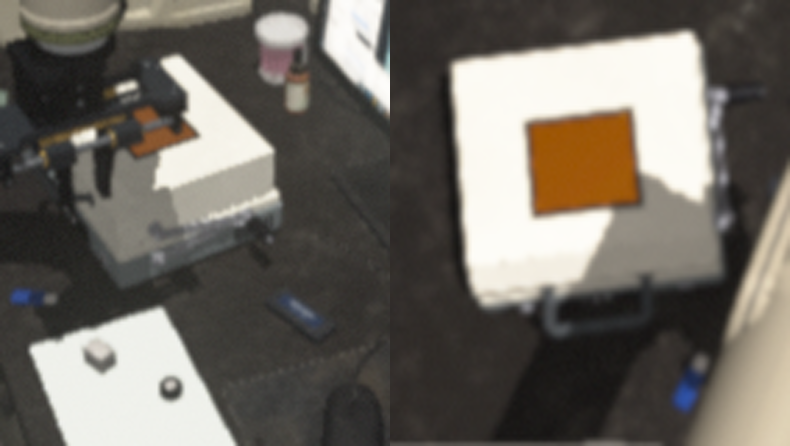

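```bash
python3 -c "
from h import *
print(onz('top',193.2,237.6,.110)); s=r.read_state();print(s['time'],s['ft_force']);r.close_job()"
```

```text
[ 0.44221367 -0.03555216  0.11      ]
22.95 [0.43377111 0.84230822 0.90992053]
the job is handed in; nothing more can be done
```

I finished the task and handed the job in at about 23 s of the 58 s allowed. No verdict was reported, so the results below come from my own checks.

- **Specimen:** I stood the larger mount in the ring and let go. The top camera put it about 2 mm from the ring's centre, and the cross marks looked even around it. The last clear view was after I broke the stay; under the shut hood it can't be seen.
- **Stay:** I gripped the knob and moved it about 29 mm back and down along its arc. I estimate the knuckle folded to about 0.5 rad. The hood then came down freely.
- **Hood:** I held it by the handle all the way down, at about 0.5 to 0.7 rad/s on average and slower near the end. At the bottom it pushed back with 20 N, which I took as shut.
- **After release:** The handle measured about (0.442, -0.036) m in the last picture, within about 5 mm of where I expected it when shut. The gripper was clear of everything, with no contact force.
- **Objects to leave alone:** The small mount and the coupon look undisturbed in the last picture. The dish was outside the final crop, but the arm never went near it.

One reading disagreed: an automatic attempt to find the ring's centre was thrown off by the plate's shading. I used the ring's outer marks instead.

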